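Show where the pepper grinder is kept

ROBOT

A 7-joint arm with a two-finger parallel gripper is mounted at the origin on the work surface. World frame = base frame: x ahead of the robot, y to its left, z up, the work surface at z = 0. Lengths are in m, angles in rad, forces in N, time in s.
With the tool pointing down it reaches from about 0.4 to 0.85 m from the base axis. Payload 4.5 kg.
Tool frame: the origin (TCP) lies between the finger pads, 19 mm behind the fingertips; this is the grasp point; z points along the fingers, y is the line along which they close (so a half turn about z gives the same grasp; the last joint's range is limited). The gripper opens to 85 mm and grips with 20 to 120 N. Pads are 22 mm wide; open, the fingers measure 114 mm over their backs; the gripper's body (76 mm by 85 mm) begins 54 mm behind the grasp point. The pads swing forward as they close: fully open they stand 13 mm farther back than shut.
Start: joints at [-1.142, 0.689, -0.195, 1.565, 0.157, 0.902, -0.215], TCP at [0.24, 0.577, 0.25] pointing down, gripper open.
Joint ranges: [-3.01, 3.01], [-0.46, 2.08], [-1.47, 1.51], [0.13, 2.56], [-1, 4.14], [0.04, 2.09], [-2.66, 2.66]. Speed limits (rad/s): [2.57, 2.57, 3.14, 3.14, 3.14, 3.14, 3.14].

INTERFACE

Orientations are given as a unit quaternion [w, x, y, z].
In Python, from bench import status, vision, job gives the robot as it stands. The module is installed in compiled form; this text tells all that it offers.
- The arm moves only by the tool carry_out, never from a script. Its argument "rows" is one flat list of numbers, 4 for each row, row after row: the shift along the tool's x, y, z in units of 20 cm (1.0 is 20 cm), then the turn about the tool's z in units of 90 degrees (1.0 is 90 degrees). In form: [x, y, z, twist, x, y, z, twist, ...]. A call has 1 to 12 rows; each row is the pose to reach, as a shift and turn from the pose commanded when the call began, along the tool's axes at that moment; what a row does not reach only later rows make up. A row lasts 1/8 s, in which the tool goes at most 62.5 mm and 10.7 degrees, less where a joint would pass 70% of its speed; a pose out of reach is approached as far as the arm can. A call with a number of a shift or a turn outside -1 to 1 is refused whole. A call with a gripper value outside its range is refused whole. "grip" is the opening, from 0 (shut) to 1 (fully open), set as the call begins (left out, the last holds). The fingers move at their own pace and stop on an object; "grip_force" is the grip in N (left out, the last holds). Time passes only in rows, so rows that repeat a pose let the fingers close. It gives the time, the measured TCP pose, the force, the opening and the grip force at its end, in the units of the state.
- status.read_state(): the state, without advancing time (a new reading comes with each control period).
- vision.read_camera(name): name is "scene" or "top" or "wrist"; returns the picture (420x560x3 uint8, red, green, blue); there is no depth.
- vision.camera_params(name): a dict with "mtx" (3x3 intrinsics, pixels), "eye" and "orientation" of the camera in the world. Camera axes: x right, y up, looking along -z (the intrinsics and any distortion apply to the point x, -y, -z); pixel columns grow to the right and rows downward; lengths in m; the calibration is good to about 2 mm. The wrist camera is an equidistant fisheye: a pixel r from the principal point sees the ray r / f radians off the axis. A picture is of the moment at which its call begins: read the wrist's pose just before it. camera_params takes no time and is no camera call; for the wrist camera it gives the pose at the moment of the call.
- job.close_job(): hands the job in; it is judged then, once.
Trained networks look in the newest picture that a camera, given by its name, has taken for a name from the list of things; names that differ only in an ending like _2 or _b are one class to them, and where a whole thing is asked for, a point or a joint stands for the part that bears it (a point fixed in the world has none). Each returns a list of dicts, best first, with "p" (0 to 1); they miss things now and then, are a little off and sometimes report something else, mostly with a low value. They report only what shows in the picture. A call takes as long as a camera call.
- vision.find_in(camera, name): "centre" ([column, row] as shares, 0 to 1, of the picture: columns of its width, rows of its height, amid what is visible of it).
- vision.silhouettes(camera, name): "region" (420x560 bool, what is visible of it) and "centre" ([column, row] as shares, 0 to 1, of the picture: columns of its width, rows of its height, amid what is visible of it).
- vision.spot_point(camera, name): "centre" ([column, row] as shares, 0 to 1, of the picture: columns of its width, rows of its height: a listed point, or the origin of a listed thing).
The state is a dict: "time_s": time; "joints": joint angles; "dq": joint speeds; "joint_torque": joint torques, N m; "ee_pos": TCP position; "tool_rot": TCP orientation; "force": force on the tool from outside, world axes, zero at the start; "moment": the same for the moment, N m; "finger_gap": finger opening in m; "grasp_force": force on a finger pad.
Only numpy, scipy, OpenCV 4.12 (cv2) and the standard library are available. Lean on these libraries where they do the work, as an engineer would, in place of code of your own. Each camera call takes 0.05 s, during which the arm holds its last target. There are 200 camera calls.

TASK

Show me where the pepper grinder is kept: with the fingertips, gently push the half-open door of the little cabinet wide open, to about a right angle or more, without gripping it; then point at the pepper grinder on the shelf. To point, bring the fingertips straight in front of it, level with it and a few centimetres away, hold there for three seconds and finish while still pointing. Do not touch or shift the grinder or any other loose thing.

Things in the scene. Friction and masses are not known exactly. Their poses are not given: they have to be found in the camera images.
- cabinet: Small wooden cabinet, fixed. Origin: centre of its underside, on the sill. x runs from its front inwards, y to the left of someone looking in, z up. 150 (x) x 240 (y) x 250 mm, boards 12 mm. Its open front, the plane x = -75 mm, looks roughly to the world's +y. Top of its one shelf 120 mm above the sill, underside of the roof 238 mm. The door hinges at the side nearer the robot.
- door (a joint): Opening angle of the cabinet door, rad: 0 shut, grows as it swings outwards, stop at 1.95; starts at 0.45 to 0.8. Hinge friction 0.04 N m and damping 0.05 N m s/rad: about 1 N moves it, and it stays where left. Framed wooden door 238 mm wide, 14 mm thick, 6 to 244 mm above the sill; brass knob outside near the free edge, 22 mm across, 22 mm proud, 156 mm above the sill.
- door_hinge (a point): Top end of the door's upright hinge axis, 244 mm above the sill, on the door's outer face; in the cabinet's frame at x -90, y -119 mm. At angle q the door runs from here along (-sin q, cos q) in the cabinet's x, y; its inner face lies 14 mm off this line, to the side (cos q, sin q). The top 38 mm of the inner face is flat.
- door_edge (a point): Top corner of the door's inner face at its free edge, 238 mm along the door from the hinge, 244 mm above the sill; moves with the door. Once open, the door stands on the robot's side of the shelf: the wrist and forearm must pass above it.
- grinder: Small pepper grinder, clear glass with steel foot, steel head and a little ball on top: waisted, 40 mm across, 100 mm high, the taller of the two on the shelf, left or right. Loose, about 0.14 kg. Origin: centre of its underside, on the shelf. Axes parallel to the cabinet's: its front is its -x, z up. Its axis stands 28 to 38 mm behind the cabinet's open front.
- shaker: Salt shaker of clear glass with a domed steel cap: 42 mm across, 62 mm high, so shorter than the grinder, no waist and no ball. Loose. Stands beside the grinder on the same shelf, centres 70 to 110 mm apart. Origin: centre of its underside.
- garlic_press: Steel garlic press lying on the sill, 190 x 65 mm, 30 mm high. Loose, to be left alone. Origin: centre of its underside.
- scoop: Turquoise plastic scoop on the sill, 175 x 58 mm, 34 mm high. Loose, to be left alone. Origin: under the root of its handle.
- butter_lid: White ceramic butter dish lid standing on the sill, 158 x 98 mm, 75 mm high with its knob. Loose, to be left alone. Origin: centre of its underside.

How it is judged:
By the outcome, as a careful person would: the job done as asked, in the order asked, and still so for the second after the job is handed in, with the robot touching nothing.
It also fails if it takes over 51 s, if anything falls off the work surface, if the arm or the gripper's body presses on something with over 40 N, if the wrist force passes 120 N, or if a joint passes its speed limit or range.

## Working session

There is one attempt and no reset: what is moved stays moved. The work goes in short steps, Python scripts to look and compute and a tool call to move; the robot and the scene stay as the last step left them, time stands still between calls to the robot, and variables do not carry over. Pictures are saved under pics/ and viewed, at most 10 in all, crops included, and the job is handed in when it is done.

Besides the shell and the picture viewer there is one more tool, called after "Call:" by a JSON object that holds its "method" and its "body", one argument or row to a line. carry_out: Moves the arm, as the interface text tells. Its arguments: {"type":"object","properties":{"rows":{"type":"array","items":{"type":"number"}},"grip":{"type":"number"},"grip_force":{"type":"number"}},"required":["rows"]}

```bash
mkdir -p pics; cat > h.py <<'E'
import numpy as np,cv2
from bench import status,vision,job
from scipy.spatial.transform import Rotation as R
def rot(q): return R.from_quat([q[1],q[2],q[3],q[0]]).as_matrix()
def ray(cam,px,p=None):
    p=p or vision.camera_params(cam); K=np.array(p["mtx"]); u=(px[0]-K[0,2])/K[0,0]; v=(px[1]-K[1,2])/K[1,1]
    if cam=="wrist":
        r=np.hypot(u,v); s=np.sin(r)/max(r,1e-9); d=np.array([u*s,-v*s,-np.cos(r)])
    else: d=np.array([u,-v,-1.])
    d=rot(p["orientation"])@d
    return np.array(p["eye"]),d/np.linalg.norm(d)
def atz(cam,px,z):
    e,d=ray(cam,px); return e+d*(z-e[2])/d[2]
def tri(rs):
    A=sum(np.eye(3)-np.outer(d,d) for e,d in rs); b=sum((np.eye(3)-np.outer(d,d))@e for e,d in rs); return np.linalg.solve(A,b)
def snap(cam,f): 
    im=vision.read_camera(cam); cv2.imwrite(f,cv2.cvtColor(im,cv2.COLOR_RGB2BGR)); return im
E
python3 - <<'E'
from h import *
s=status.read_state(); print({k:np.round(v,3) for k,v in s.items()})
a=[]
for c in ["scene","top","wrist"]:
    a.append(snap(c,f"pics/{c}0.png")); p=vision.camera_params(c); print(c,np.round(p["mtx"],1).tolist(),np.round(p["eye"],3),np.round(p["orientation"],3))
    for n in ["cabinet","door_hinge","door_edge","grinder","shaker","garlic_press","scoop","butter_lid"]:
        print(n,[(np.round(np.array(r["centre"])*[560,420],1).tolist(),round(r["p"],2)) for r in vision.spot_point(c,n)[:2]])
E
```

```text
{'time_s': np.float64(0.0), 'joints': array([-1.142,  0.69 , -0.194,  1.566,  0.157,  0.903, -0.215]), 'dq': array([ 0.001, -0.001,  0.   , -0.002, -0.   , -0.002, -0.   ]), 'joint_torque': array([-0.0000e+00, -5.3960e+01, -1.2670e+00, -1.5854e+01,  9.0000e-03,
        9.0000e-03,  0.0000e+00]), 'ee_pos': array([0.24 , 0.576, 0.249]), 'tool_rot': array([-0.   ,  0.196,  0.981, -0.001]), 'force': array([-0.228, -0.145, -1.003]), 'moment': array([ 0.016,  0.005, -0.024]), 'grasp_force': np.float64(0.0), 'finger_gap': np.float64(0.085)}
scene [[477.4, 0.0, 281.5], [0.0, 477.4, 213.3], [0.0, 0.0, 1.0]] [1.163 0.308 1.028] [0.497 0.164 0.281 0.805]
cabinet [([169.2, 197.0], 0.74)]
door_hinge [([207.3, 111.3], 0.76)]
door_edge [([197.5, 185.9], 0.88)]
grinder [([161.8, 180.3], 0.8)]
shaker [([185.6, 162.3], 0.8)]
garlic_press [([401.8, 260.8], 0.78)]
scoop [([408.1, 324.9], 0.67)]
butter_lid [([330.0, 265.9], 0.95)]
top [[513.2, 0.0, 271.2], [0.0, 513.2, 200.8], [0.0, 0.0, 1.0]] [ 0.36  -0.032  1.309] [ 0.713  0.068 -0.06  -0.695]
cabinet [([416.1, 230.4], 0.62)]
door_hinge [([399.6, 267.6], 0.55)]
door_edge [([351.3, 164.8], 0.7)]
grinder [([414.8, 206.2], 0.42)]
shaker [([409.6, 236.5], 0.49)]
garlic_press [([154.0, 256.7], 0.7)]
scoop [([133.7, 189.0], 0.76)]
butter_lid [([225.6, 221.2], 0.61)]
wrist [[325.2, 0.0, 279.9], [0.0, 325.2, 206.8], [0.0, 0.0, 1.0]] [0.18  0.601 0.374] [ 0.825 -0.109 -0.073  0.55 ]
cabinet []
door_hinge []
door_edge []
grinder []
shaker []
garlic_press []
scoop []
butter_lid [([122.0, 413.5], 0.56)]
```

View pics/scene0.png

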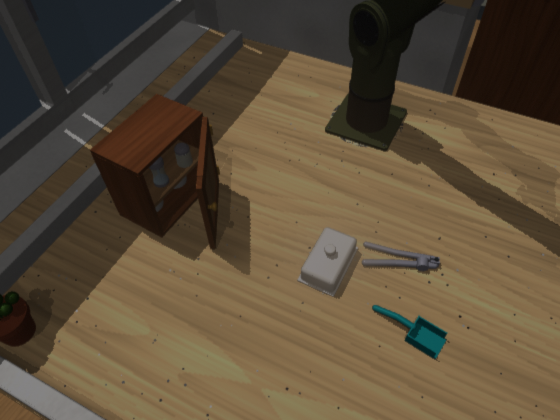

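View pics/top0.png

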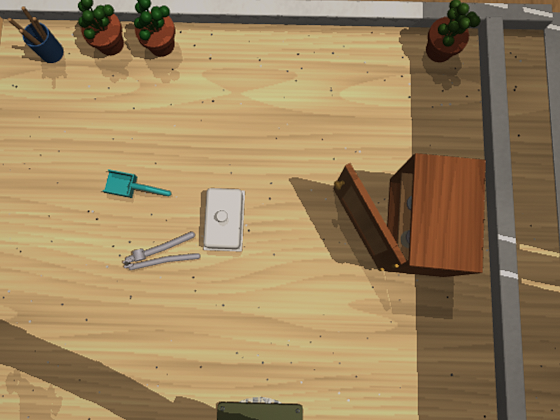

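The scene view shows the cabinet at about (160,165) with its door half open, free edge at about (213,240), and the two glass items inside it near (160,177) and (183,155). The top view shows the roof with corners near (413,155), (485,160), (482,272) and (405,270), the door's free edge near (345,168), and the lid, press and scoop well to the left.

```bash
cat > fit.py <<'E'
from h import *
from scipy.optimize import least_squares
def proj(c,P,p):
    K=np.array(p["mtx"]); v=rot(p["orientation"]).T@(np.array(P)-p["eye"]); return np.array([K[0,2]+K[0,0]*v[0]/-v[2],K[1,2]+K[1,1]*-v[1]/-v[2]])
def W(c,P): # cabinet->world
    x,y,t=c; return np.array([x+np.cos(t)*P[0]-np.sin(t)*P[1],y+np.sin(t)*P[0]+np.cos(t)*P[1],P[2]])
def edge(q): return [-90-0.238e3*np.sin(q)+14*np.cos(q),-119+238*np.cos(q)+14*np.sin(q),244]
E
python3 - <<'E'
from fit import *
cams={c:vision.camera_params(c) for c in["scene","top"]}
mm=lambda P:np.array(P)/1e3
obs=[("scene",'h',(207.3,111.3)),("scene",'e',(197.5,185.9)),("scene",'c',(169.2,197)),("top",'h',(399.6,267.6)),("top",'e',(351.3,164.8)),("top",'c',(416.1,230.4))]
# roof corners, seen by eye in top/scene
for P,px in [((-75,120,250),(413,155)),((75,120,250),(485,160)),((75,-120,250),(482,272))]: obs.append(("top",P,px))
for P,px in [((-75,-120,250),(203,117)),((-75,120,250),(146,168)),((75,120,250),(96,149)),((75,-120,250),(155,100))]: obs.append(("scene",P,px))
def res(v,full=False):
    r=[]
    for c,k,px in obs:
        P={'h':(-90,-119,244),'e':edge(v[3]),'c':(0,0,0)}.get(k,k) if isinstance(k,str) else k
        r.append(proj(c,W(v[:3],mm(P)),cams[c])-px)
    return np.array(r) if full else np.ravel(r)
best=None
for t in np.arange(0,6.3,.7):
    s=least_squares(res,[.35,-.45,t,.6],loss='soft_l1',f_scale=2)
    if best is None or s.cost<best.cost: best=s
v=best.x; print(v,np.round(res(v,True),1).tolist())
for n,a,b in [("grinder",(161.8,180.3),(414.8,206.2)),("shaker",(185.6,162.3),(409.6,236.5))]:
    for c,px in(("scene",a),("top",b)):
        p=atz(c,px,.12); d=p-W(v[:3],np.zeros(3)); t=v[2]; print(n,c,p,(d[0]*np.cos(t)+d[1]*np.sin(t))*1e3,(-d[0]*np.sin(t)+d[1]*np.cos(t))*1e3)
print("edge",W(v[:3],mm(edge(v[3]))),"hinge",W(v[:3],mm((-90,-119,244))))
for q in(1.57,1.8): print(W(v[:3],mm(edge(q))))
im=cv2.imread('pics/scene0.png')[80:260,80:240]; cv2.imwrite('pics/c.png',cv2.convertScaleAbs(cv2.resize(im,None,fx=3.3,fy=3.3,interpolation=2),alpha=2))
E
```

```text
[ 0.53615731 -0.38409421  4.66564778  0.55820162] [[0.8, 2.2], [-1.5, -0.7], [0.5, -1.9], [1.3, -0.0], [-1.4, 0.4], [-1.6, -2.0], [-1.3, 0.1], [-2.4, -0.1], [0.8, 1.7], [0.1, -7.5], [-5.3, 3.3], [-5.2, -0.4], [0.9, -8.5]]
grinder scene [ 0.57714948 -0.35045155  0.12      ] -35.52124098426315 39.375468649356485
grinder top [ 0.57242722 -0.35383206  0.12      ] -31.92377262623246 34.81632521337196
shaker scene [ 0.49674035 -0.33143738  0.12      ] -50.75759004569463 -41.834258455428895
shaker top [ 0.50072402 -0.34003969  0.12      ] -42.35081173588587 -37.453003000321175
edge [ 0.63588806 -0.18435134  0.244     ] hinge [ 0.42149246 -0.28863232  0.244     ]
[ 0.44678631 -0.05156647  0.244     ]
[ 0.39207455 -0.05204283  0.244     ]
```

View pics/c.png

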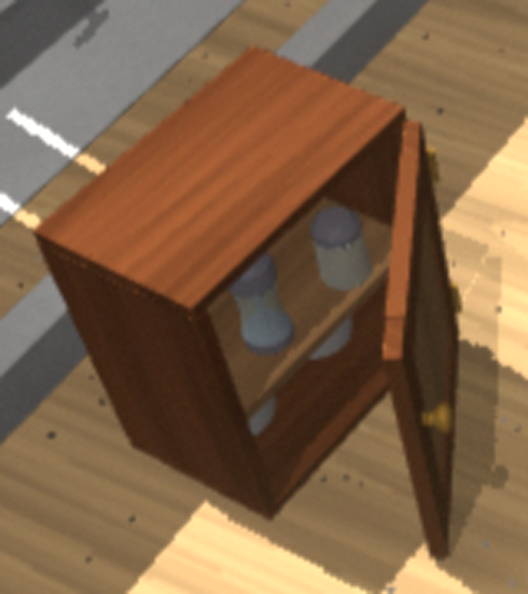

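The crop shows the grinder, waisted and taller, on the left (original pixel about 161,182 at the foot). The shaker is on the right at about (183,165). Roof corners are at about (138,173), (91.5,151), (157,94.5) and (203,113). I'll refit with these.

```bash
cat >> fit.py <<'E'
mm=lambda P:np.array(P)/1e3
def toworld(v,P): return W(v[:3],mm(P))
def tocab(v,p):
    d=p-np.array([v[0],v[1],0]); t=v[2]; return np.array([d[0]*np.cos(t)+d[1]*np.sin(t),-d[0]*np.sin(t)+d[1]*np.cos(t),d[2]])*1e3
def tool(P):  # shift in row units, world target P
    s=status.read_state(); return rot(s["tool_rot"]).T@(np.array(P)-s["ee_pos"])/.2
E
python3 - <<'E'
from fit import *
cams={c:vision.camera_params(c) for c in["scene","top"]}
obs=[("scene",'h',(207.3,111.3)),("scene",'e',(197.5,185.9)),("scene",'c',(169.2,197)),("top",'h',(399.6,267.6)),("top",'e',(351.3,164.8)),("top",'c',(416.1,230.4))]
for P,px in [((-75,120,250),(413,155)),((75,120,250),(485,160)),((75,-120,250),(482,272))]: obs.append(("top",P,px))
for P,px in [((-75,-120,250),(203,113)),((-75,120,250),(137.6,173)),((75,120,250),(91.5,151.2)),((75,-120,250),(157.3,94.5))]: obs.append(("scene",P,px))
def res(v,full=False):
    r=[proj(c,toworld(v,{'h':(-90,-119,244),'e':edge(v[3]),'c':(0,0,0)}[k] if isinstance(k,str) else k),cams[c])-px for c,k,px in obs]
    return np.array(r) if full else np.ravel(r)
v=least_squares(res,[.536,-.384,4.666,.56],loss='soft_l1',f_scale=1).x; np.save('v.npy',v)
print(v,np.round(res(v,True),1).tolist())
for n,a,b in [("grinder",(161.8,180.3),(414.8,206.2)),("shaker",(185.6,162.3),(409.6,236.5))]:
    for c,px in(("scene",a),("top",b)): print(n,c,tocab(v,atz(c,px,.12)))
# better: silhouettes
g=vision.silhouettes("scene","grinder")
if g: 
    m=g[0]["region"]; ys,xs=np.nonzero(m); print(g[0]["p"],xs.min(),xs.max(),ys.min(),ys.max()); c=xs.mean(),ys.mean(); print(c,tocab(v,atz("scene",c,.165)))
q=v[3]; P=np.array([-90-200*np.sin(q)+47*np.cos(q),-119+200*np.cos(q)+47*np.sin(q),300]); w=toworld(v,P); print("above",w,tool(w))
ya=v[2]+np.pi/2; T=rot(status.read_state()["tool_rot"]); a=np.arctan2(T[1,1],T[0,1]); print("twist",-np.degrees((ya-a+np.pi)%(2*np.pi)-np.pi)/90)
E
```

```text
[ 0.53696245 -0.38493297  4.65127836  0.57923853] [[0.6, 2.8], [-1.1, 0.1], [0.1, -1.8], [0.9, -1.1], [-2.4, -0.3], [-1.3, -2.4], [-0.1, -0.7], [-1.2, 0.1], [0.3, 1.8], [-0.0, -3.0], [1.7, -1.6], [-1.4, -3.1], [-1.0, -3.0]]
grinder scene [-36.87138087  38.00614198 120.        ]
grinder top [-33.20877391  33.49916099 120.        ]
shaker scene [-50.93926025 -43.41413116 120.        ]
shaker top [-42.59630378 -38.91253163 120.        ]
0.88 149 168 157 187
(np.float64(158.58333333333334), np.float64(172.9921875)) [-48.7458605   49.91949422 165.        ]
above [ 0.62070766 -0.22961355  0.3       ] [-3.30639938 -2.9911149  -0.25008952]
twist 0.7875843753253139
```

Call:
{"method": "carry_out", "body": {
  "rows": [-0.1,-0.09,-0.1,0.1,-0.3,-0.26,-0.25,0.21,-0.5,-0.45,-0.25,0.32,-0.7,-0.63,-0.25,0.43,-0.9,-0.81,-0.25,0.54,-1,-0.9,-0.25,0.65,-1,-0.9,-0.25,0.75,-1,-0.9,-0.25,0.788],
  "grip": 0
}}

```text
time_s: 2.4
ee_pos: [0.356, 0.3336, 0.3002]
tool_rot: [-0.0, 0.73, 0.684, 0.0]
force: [0.9, 1.2, 0.4]
finger_gap: 0.0003
grasp_force: 0.0
```

```bash
python3 - <<'E'
from fit import *
s=status.read_state(); print(s["time_s"],s["joints"],s["ee_pos"],s["finger_gap"]); print(tool([.6207,-.2296,.3])); print(rot(s["tool_rot"]).round(3))
E
```

```text
2.4 [-0.94183904  0.44328262  0.14170608  1.91303752 -0.08539131  0.79042181
 -0.81911421] [0.35601491 0.33355221 0.30024871] 0.00033245721330799755
[-2.72301278e+00  1.50504748e+00  5.01341048e-04]
[[ 0.066  0.998  0.   ]
 [ 0.998 -0.066  0.   ]
 [ 0.     0.    -1.   ]]
```

Call:
{"method": "carry_out", "body": {
  "rows": [-0.15,0.08,-0.05,0,-0.35,0.2,-0.1,0,-0.55,0.35,-0.1,0,-0.75,0.45,-0.1,0,-0.91,0.5,-0.1,0,-1,0.55,-0.1,0]
}}

```text
time_s: 3.15
ee_pos: [0.4534, 0.1254, 0.3202]
tool_rot: [0.0, 0.729, 0.684, -0.0]
force: [-0.2, -0.2, 0.4]
finger_gap: 0.0002
grasp_force: 0.0
```

Call:
{"method": "carry_out", "body": {
  "rows": [-0.15,0.08,0,0,-0.35,0.2,0,0,-0.5,0.3,0,0,-0.6,0.4,0,0,-0.7,0.45,0,0]
}}

```text
time_s: 3.78
ee_pos: [0.5354, -0.0187, 0.32]
tool_rot: [0.0, 0.729, 0.685, 0.0]
force: [-0.2, -0.5, 0.1]
finger_gap: 0.0002
grasp_force: 0.0
```

```bash
python3 - <<'E'
from fit import *
v=np.load('v.npy')
s=status.read_state(); print(s["time_s"],s["joints"],s["ee_pos"]); print(tool([.6207,-.2296,.3]))
snap("wrist","pics/w1.png")
for n,h in [("door_hinge",.244),("door_edge",.244),("grinder",.12),("shaker",.12),("cabinet",0)]:
    for r in vision.spot_point("wrist",n)[:1]:
        px=np.array(r["centre"])*[560,420]; p=atz("wrist",px,h); print(n,r["p"],px.round(1),p.round(4),tocab(v,p).round(1))
print(toworld(v,edge(v[3])),toworld(v,(-90,-119,244)))
E
```

```text
3.775 [-0.15668297  0.4870327   0.16692429  1.75440116 -0.09903344  0.90748408
 -0.00989565] [ 0.53535161 -0.01867735  0.32001677]
[-1.02613453  0.49125172  0.10027075]
[ 0.63737667 -0.1821252   0.244     ] [ 0.42368112 -0.28783333  0.244     ]
```

View pics/w1.png

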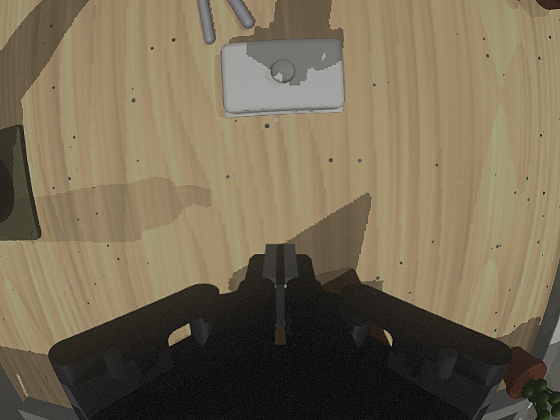

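The wrist view looks away from the cabinet: closed fingertips near (282,260), lid at (283,75), a bit of door at (350,280). I'm continuing over the door.

Call:
{"method": "carry_out", "body": {
  "rows": [-0.2,0.12,0,0,-0.4,0.25,0,0,-0.6,0.37,0,0,-0.8,0.45,0,0,-0.95,0.49,0,0,-1,0.49,0,0,-1,0.49,0,0]
}}

```text
time_s: 4.95
ee_pos: [0.6195, -0.2224, 0.3199]
tool_rot: [-0.001, 0.728, 0.685, 0.0]
force: [0.8, -0.4, -0.0]
finger_gap: 0.0003
grasp_force: 0.0
```

```bash
python3 - <<'E'
from fit import *
v=np.load('v.npy')
s=status.read_state(); print(s["time_s"],s["joints"],s["ee_pos"],tocab(v,s["ee_pos"])); print(tool([.6207,-.2296,.243]))
for c in("scene","top"):
    snap(c,f"pics/{c}1.png")
    for n,h in [("door_hinge",.244),("door_edge",.244),("grinder",.12)]:
        for r in vision.spot_point(c,n)[:1]:
            p=atz(c,np.array(r["centre"])*[560,420],h); print(c,n,round(r["p"],2),tocab(v,p).round(1))
print(edge(v[3]))
a=[cv2.imread('pics/scene1.png')[60:260,60:300],cv2.imread('pics/top1.png')[130:330,300:540]]
cv2.imwrite('pics/m1.png',cv2.convertScaleAbs(cv2.resize(cv2.hconcat(a),None,fx=1.65,fy=1.65,interpolation=2),alpha=1.6))
E
```

```text
4.95 [ 0.1927913   0.67335885  0.16091944  1.37379202 -0.11318687  1.10427459
  0.30891135] [ 0.61954362 -0.22236145  0.31985019] [-167.31149817   72.49835422  319.85019222]
[-0.03621754  0.00823292  0.38420393]
scene door_hinge 0.78 [ -81.2 -115.2  244. ]
scene door_edge 0.81 [-203.    92.6  244. ]
scene grinder 0.54 [-25.   34.4 120. ]
top door_edge 0.6 [-204.7   92.6  244. ]
[np.float64(-208.56175034071356), np.float64(87.84078745776014), 244]
```

View pics/m1.png

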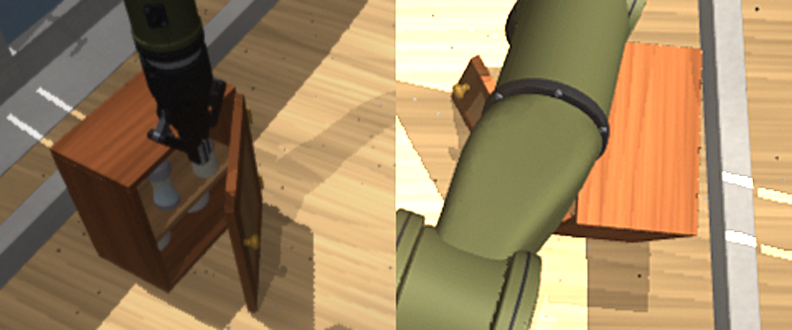

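Fingers (crop 205,155) are between the door edge (235,190) and the cabinet front. I'll move 2 cm towards the cabinet, then descend.

Call:
{"method": "carry_out", "body": {
  "rows": [-0.06,0,0,0,-0.1,0,0,0,-0.1,0,0.1,0,-0.1,0,0.2,0,-0.1,0,0.3,0,-0.1,0,0.38,0,-0.1,0,0.38,0]
}}

```text
time_s: 6.22
ee_pos: [0.6178, -0.2436, 0.2426]
tool_rot: [-0.001, 0.729, 0.685, -0.001]
force: [-0.4, -0.3, 0.6]
finger_gap: -0.0
grasp_force: 0.0
```

```bash
python3 - <<'E'
from fit import *
v=np.load('v.npy'); s=status.read_state(); T=rot(s["tool_rot"]); print(s["time_s"],s["ee_pos"],tocab(v,s["ee_pos"]),s["force"])
for q in np.arange(.55,1.86,.1):
    o=14+15; P=[-90-195*np.sin(q)+o*np.cos(q),-119+195*np.cos(q)+o*np.sin(q),s["ee_pos"][2]*1e3]
    w=toworld(v,P); print(round(q,2),w.round(3),(T.T@(w-s["ee_pos"])/.2).round(2))
E
```

```text
6.225 [ 0.61777127 -0.24361052  0.24259932] [-145.99384524   72.02704848  242.59931616] [-0.39691938 -0.29574282  0.63349048]
0.55 [ 0.609 -0.222  0.243] [ 0.11 -0.05  0.  ]
0.65 [ 0.602 -0.204  0.243] [ 0.19 -0.09  0.  ]
0.75 [ 0.593 -0.186  0.243] [ 0.28 -0.14  0.  ]
0.85 [ 0.582 -0.17   0.243] [ 0.36 -0.2   0.  ]
0.95 [ 0.569 -0.155  0.243] [ 0.43 -0.27  0.  ]
1.05 [ 0.555 -0.141  0.243] [ 0.49 -0.34  0.  ]
1.15 [ 0.54  -0.128  0.243] [ 0.55 -0.43  0.  ]
1.25 [ 0.523 -0.118  0.243] [ 0.6  -0.51  0.  ]
1.35 [ 0.506 -0.109  0.243] [ 0.64 -0.6   0.  ]
1.45 [ 0.487 -0.101  0.243] [ 0.67 -0.69  0.  ]
1.55 [ 0.469 -0.096  0.243] [ 0.69 -0.79  0.  ]
1.65 [ 0.449 -0.092  0.243] [ 0.7  -0.89  0.  ]
1.75 [ 0.43  -0.091  0.243] [ 0.7  -0.99  0.  ]
1.85 [ 0.41  -0.091  0.243] [ 0.7  -1.09  0.  ]
```

Call:
{"method": "carry_out", "body": {
  "rows": [0.05,-0.02,0,0,0.1,-0.05,0,0,0.15,-0.07,0,0,0.19,-0.09,0,0,0.23,-0.12,0,0,0.28,-0.14,0,0,0.32,-0.17,0,0,0.36,-0.2,0,0,0.4,-0.23,0,0,0.43,-0.27,0,0,0.46,-0.3,0,0,0.49,-0.34,0,0]
}}

```text
time_s: 7.72
ee_pos: [0.5564, -0.1412, 0.244]
tool_rot: [0.0, 0.729, 0.685, 0.0]
force: [0.3, -1.0, -0.5]
finger_gap: -0.0001
grasp_force: 0.1
```

```bash
python3 - <<'E'
from fit import *
v=np.load('v.npy'); s=status.read_state(); print(s["time_s"],s["ee_pos"],s["force"])
for c in("scene",):
    snap(c,f"pics/{c}2.png")
    for r in vision.spot_point(c,"door_edge")[:2]:
        p=tocab(v,atz(c,np.array(r["centre"])*[560,420],.244)); print(c,r["p"],p,np.arctan2(-(p[0]+90),p[1]+119)+np.arctan2(14,238))
E
```

```text
7.725 [ 0.55644322 -0.14121477  0.24403332] [ 0.25967129 -0.99224283 -0.48454132]
scene 0.77 [-284.50972876   11.28142513  244.        ] 1.0393876785989915
```

Call:
{"method": "carry_out", "body": {
  "rows": [0.03,-0.04,0,0,0.06,-0.09,0,0,0.09,-0.13,0,0,0.11,-0.17,0,0,0.13,-0.22,0,0,0.15,-0.26,0,0,0.17,-0.31,0,0,0.18,-0.35,0,0,0.19,-0.4,0,0,0.2,-0.45,0,0,0.21,-0.5,0,0,0.21,-0.55,0,0]
}}

```text
time_s: 9.32
ee_pos: [0.449, -0.0924, 0.244]
tool_rot: [-0.0, 0.728, 0.685, 0.0]
force: [0.9, 0.3, 0.8]
finger_gap: -0.0001
grasp_force: 0.2
```

Call:
{"method": "carry_out", "body": {
  "rows": [0,-0.05,0,0,0,-0.1,0,0,0,-0.15,0,0,0,-0.18,0,0,0,-0.18,0,0]
}}

```text
time_s: 9.95
ee_pos: [0.4131, -0.0905, 0.244]
tool_rot: [-0.0, 0.729, 0.685, -0.0]
force: [1.4, 0.4, 0.3]
finger_gap: 0.0001
grasp_force: 0.0
```

```bash
python3 - <<'E'
from fit import *
v=np.load('v.npy'); s=status.read_state(); print(s["time_s"],s["ee_pos"],s["force"],s["joints"])
for c in("scene","top"):
    snap(c,f"pics/{c}3.png")
    for r in vision.spot_point(c,"door_edge")[:2]:
        p=tocab(v,atz(c,np.array(r["centre"])*[560,420],.244)); print(c,r["p"],p,np.arctan2(-(p[0]+90),p[1]+119)+np.arctan2(14,238))
    for n in("grinder","shaker"):
      for r in vision.silhouettes(c,n)[:1]:
        ys,xs=np.nonzero(r["region"]); print(c,n,r["p"],xs.min(),xs.max(),ys.min(),ys.max())
      for r in vision.spot_point(c,n)[:1]:
        px=np.array(r["centre"])*[560,420]; print(px,tocab(v,atz(c,px,.12)))
a=cv2.imread('pics/scene3.png')[90:260,70:270]
cv2.imwrite('pics/m3.png',cv2.convertScaleAbs(cv2.resize(a,None,fx=3.5,fy=3.5,interpolation=2),alpha=1.8))
E
```

```text
9.95 [ 0.41313548 -0.09047991  0.24397857] [1.44897777 0.44558138 0.25283016] [ 0.00578512  0.4529971   0.14852805  2.1605558  -0.12730765  0.53645584
  0.18721668]
scene 0.62 [-327.7034617  -170.40380643  244.        ] 1.842524513369652
scene grinder 0.66 149 168 157 188
[158.928 179.298] [-28.20426443  38.96149854 120.        ]
scene shaker 0.88 173 191 143 167
[185.472 162.414] [-50.89994232 -42.91229661 120.        ]
top 0.19 [-462.63156608  -54.16352591  244.        ] 1.4572806271618959
top grinder 0.48 407 412 196 207
[415.408 203.784] [-32.00039794  39.37785274 120.        ]
[405.608 237.51 ] [-51.71377461 -42.05648274 120.        ]
```

View pics/m3.png

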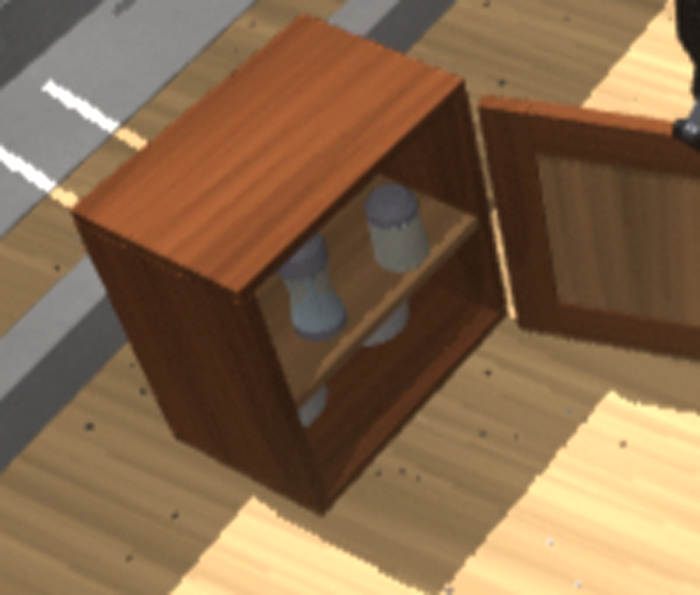

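Door is at about 1.84 rad and the grinder (crop 315,290) and shaker (395,230) are undisturbed. Next I work out the pointing pose.

```bash
python3 - <<'E'
from fit import *
v=np.load('v.npy'); s=status.read_state(); T=rot(s["tool_rot"]); e=s["ee_pos"]
print("grinder by eye",tocab(v,atz("scene",(161.1,182),.12)),"head top z.215", tocab(v,atz("scene",(157.5,160),.205)))
p=vision.camera_params("wrist"); K=np.array(p["mtx"])
for x in(0,.011):
  for d in(.006,.019,.032):
    c=rot(p["orientation"]).T@(e+T@np.array([x,0,d])-p["eye"]); c[1:]*=-1; th=np.arctan2(np.hypot(c[0],c[1]),c[2]); f=K[0,0]*th/np.hypot(c[0],c[1]); print(x,d,K[0,2]+f*c[0],K[1,2]+f*c[1])
for P in [(-106,38,320),(-106,38,202)]:
    w=toworld(v,P); print(w,tool(w))
E
```

```text
grinder by eye [-39.04699665  43.47486148 120.        ] head top z.215 [-50.58901923  42.57251081 205.        ]
0 0.006 280.04817680514196 270.4494582854007
0 0.019 280.0197183120859 258.50022108915823
0 0.032 279.9952427703198 248.23158055948142
0.011 0.006 280.0584291229493 247.5833898893941
0.011 0.019 280.02817445853236 237.08474155809517
0.011 0.032 280.0023551358401 228.13881117826736
[ 0.58136521 -0.28145159  0.32      ] [-0.90116961  0.89558386 -0.38028236]
[ 0.58136521 -0.28145159  0.202     ] [-0.90120413  0.89558706  0.20971764]
```

Call:
{"method": "carry_out", "body": {
  "rows": [0,0.05,0,0,0,0.15,-0.1,0,-0.05,0.25,-0.25,0,-0.15,0.4,-0.38,0,-0.3,0.55,-0.38,0,-0.48,0.7,-0.38,0,-0.65,0.82,-0.38,0,-0.8,0.9,-0.38,0,-0.88,0.905,-0.38,0,-0.88,0.905,-0.38,0,-0.88,0.905,-0.38,0]
}}

```text
time_s: 11.92
ee_pos: [0.5834, -0.2757, 0.32]
tool_rot: [-0.001, 0.728, 0.685, 0.001]
force: [-0.3, -0.1, 0.2]
finger_gap: 0.0003
grasp_force: 0.0
```

```bash
python3 - <<'E'
from fit import *
v=np.load('v.npy'); s=status.read_state(); print(s["time_s"],s["ee_pos"],tocab(v,s["ee_pos"]),tool(toworld(v,(-110,40,204))))
a=[snap("scene","pics/scene4.png")[80:260,60:260],snap("top","pics/top4.png")[120:300,300:500]]
cv2.imwrite('pics/m4.png',cv2.convertScaleAbs(cv2.resize(cv2.cvtColor(cv2.hconcat(a),4),None,fx=2,fy=2,interpolation=2),alpha=1.7))
for r in vision.spot_point("scene","door_edge")[:1]:
        p=tocab(v,atz("scene",np.array(r["centre"])*[560,420],.244)); print(r["p"],p,np.arctan2(-(p[0]+90),p[1]+119)+np.arctan2(14,238))
E
```

```text
11.925 [ 0.58341124 -0.27565308  0.31999756] [-111.91264798   39.68807724  319.99755949] [-0.01051624  0.00171238  0.57997087]
0.62 [-326.38985665 -170.84042035  244.        ] 1.8454351760657848
```

View pics/m4.png

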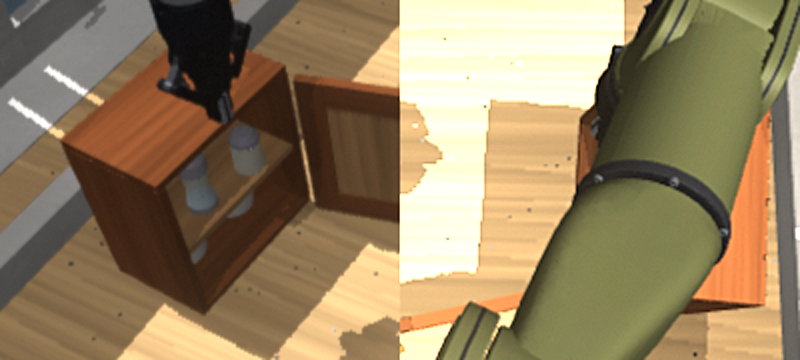

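The fingers (crop 220,105) are above and in front, door remains open, both shelf items are standing. Descending slowly.

Call:
{"method": "carry_out", "body": {
  "rows": [0,0,0.08,0,0,0,0.16,0,0,0,0.24,0,0,0,0.32,0,0,0,0.38,0,0,0,0.43,0,0,0,0.47,0,0,0,0.5,0,0,0,0.5,0]
}}

```text
time_s: 13.2
ee_pos: [0.5834, -0.2773, 0.2197]
tool_rot: [-0.0, 0.729, 0.685, -0.0]
force: [-0.0, 0.4, -1.0]
finger_gap: 0.0003
grasp_force: 0.0
```

Call:
{"method": "carry_out", "body": {
  "rows": [0,0,0.03,0,0,0,0.06,0,0,0,0.08,0,0,0,0.08,0]
}}

```text
time_s: 13.7
ee_pos: [0.5833, -0.2772, 0.2035]
tool_rot: [-0.0, 0.729, 0.685, -0.0]
force: [0.6, -0.4, -0.2]
finger_gap: 0.0003
grasp_force: 0.0
```

```bash
python3 - <<'E'
from fit import *
v=np.load('v.npy'); s=status.read_state(); print(s["time_s"],s["ee_pos"],tocab(v,s["ee_pos"]),s["force"])
a=snap("scene","pics/scene5.png")[90:230,80:260]
for n in("grinder","shaker"):
    for r in vision.silhouettes("scene",n)[:1]:
        ys,xs=np.nonzero(r["region"]); print(n,r["p"],xs.min(),xs.max(),ys.min(),ys.max())
p=vision.camera_params("scene"); d=s["ee_pos"]-[0,0,.019]
a=cv2.convertScaleAbs(cv2.resize(cv2.cvtColor(a,4),None,fx=4,fy=4,interpolation=2),alpha=2)
cv2.circle(a,tuple(int(x) for x in 4*(proj("scene",d,p)-[80,90])),4,(0,255,0),-1)
g=proj("scene",toworld(v,(-42,40,120)),p); cv2.circle(a,tuple(int(x) for x in 4*(g-[80,90])),4,(0,0,255),-1)
cv2.imwrite('pics/m5.png',a)
E
```

```text
13.7 [ 0.58325332 -0.27719309  0.20349208] [-110.36587025   39.62450878  203.49208038] [ 0.61937548 -0.42923288 -0.2404709 ]
grinder 0.5 150 168 166 187
```

View pics/m5.png

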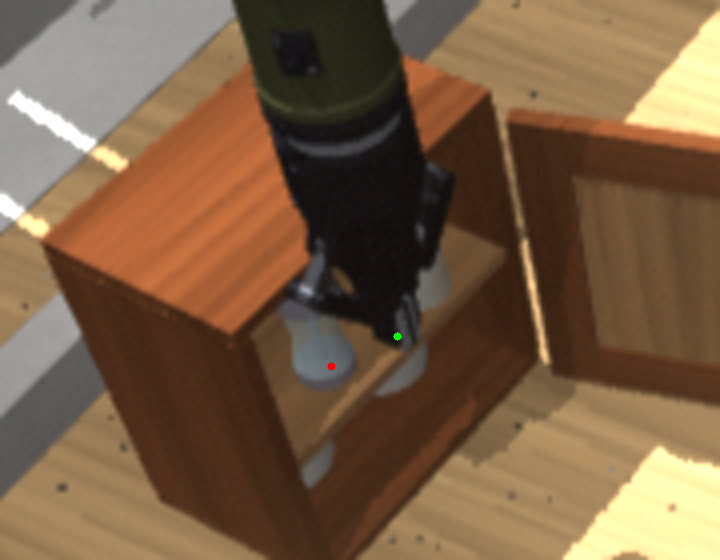

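The fingertips (crop 400,345) are level with and in front of the grinder, whose foot is at (326,372) with my predicted base point on it. Holding.

Call:
{"method": "carry_out", "body": {
  "rows": [0,0,0,0,0,0,0,0,0,0,0,0,0,0,0,0,0,0,0,0,0,0,0,0,0,0,0,0,0,0,0,0,0,0,0,0,0,0,0,0,0,0,0,0,0,0,0,0]
}}

```text
time_s: 15.35
ee_pos: [0.5835, -0.2774, 0.204]
tool_rot: [-0.0, 0.729, 0.685, 0.0]
force: [0.8, -0.8, 0.6]
finger_gap: 0.0001
grasp_force: 0.0
```

Call:
{"method": "carry_out", "body": {
  "rows": [0,0,0,0,0,0,0,0,0,0,0,0,0,0,0,0,0,0,0,0,0,0,0,0,0,0,0,0,0,0,0,0,0,0,0,0,0,0,0,0,0,0,0,0,0,0,0,0]
}}

```text
time_s: 16.85
ee_pos: [0.5835, -0.2773, 0.204]
tool_rot: [-0.0, 0.729, 0.685, 0.0]
force: [-0.7, 0.8, 0.1]
finger_gap: 0.0003
grasp_force: 0.0
```

Call:
{"method": "carry_out", "body": {
  "rows": [0,0,0,0,0,0,0,0,0,0,0,0,0,0,0,0,0,0,0,0,0,0,0,0,0,0,0,0,0,0,0,0,0,0,0,0,0,0,0,0,0,0,0,0,0,0,0,0]
}}

```text
time_s: 18.35
ee_pos: [0.5835, -0.2773, 0.204]
tool_rot: [-0.0, 0.729, 0.685, 0.0]
force: [0.1, 0.2, -0.1]
finger_gap: -0.0004
grasp_force: 0.0
```

```bash
python3 -c "
from h import *
s=status.read_state();print(s['time_s'],s['ee_pos'],s['force']);print(job.close_job())"
```

```text
18.35 [ 0.58349253 -0.277335    0.20396227] [ 0.07117362  0.17931273 -0.13233656]
the job is handed in; nothing more can be done
None
```

I pushed the door open to about 1.84 rad (105°) with the closed fingertips, held them about 5 cm in front of the grinder and level with it for 4.5 s, and handed the job in at 18.4 s still pointing; no contact showed in the force readings and nothing had visibly moved.

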